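# Mount the control board in the self-centring spring holder for rework

### The job

The shielded control board (the board with the one large square metal shield) has to go into the spring board holder for rework under the microscope. Lift it out of its tray, and mount it level, component side up, with its two short edges in the middle of the grooves of the two sprung jaws: push one short edge into one jaw, lower the other edge past the other jaw, and let the springs centre it. Leave the other board in its nest and do not shift or knock over the varnish bottle, solder spool, wax block and tweezers that lie about on the board top.

Things in the scene. Friction and masses are not known exactly. Their poses are not given: they have to be found in the camera images.
- control_board: The board to mount: dark green, 68 mm long (its x), 54 wide (its y), 3 thick, on four white round stand-offs 8 mm tall, about 80 g. Told from the other by one square metal shield, 30 x 30 mm, in its middle. Components on top (+z), under 3.5 mm high, too low to pinch. Origin: under its middle, at the stand-offs' feet; slab at z = 8 to 11 mm. Starts flat in one of the tray's two nests.
- control_board_mid (a point): Centre of the control board's slab, half way through its thickness, 9.5 mm above the body's origin; axes as the body's. Stand-offs: 6 mm thick, centres at x = +-21.5, y = +-20.5 mm. Out of the tray it can be gripped across its long edges, 54 mm apart (along its y).
- control_board_end (a point): Middle of one short edge (54 mm long) of the control board, at x = +34 mm; the other is at x = -34 mm. In the tray only these two short edges can be gripped (68 mm apart). The jaws need the same edges free of fingers, so the board has to be put down and taken again across its long edges.
- coil_board: The other board, to be left in its nest: same outline, size and stand-offs, but with two round black coils, 22 mm across, instead of the square shield. Origin and axes as for the control board.
- tray: Fixed black plastic tray, 92 (its x) x 142 (its y) x 22 mm, floor 4 mm thick. Origin: under its middle. Two nests with middles at y = +33 and -33 mm, each 72 x 57 mm, length along x. The boards' stand-offs rest on the floor, so the slabs lie 12 to 15 mm above the bench. Solid walls 9 mm thick, 22 mm high, run close beside the long edges: no room for fingers there.
- tray_gap (a point): One of the tray's four finger gaps, at the bench, at the +x end of the nest at y = +33 mm. At both ends of each nest two corner posts, 22 mm high, stand at x = 36 to 46 mm, with a gap 39 mm wide between them, open to the outside: here a finger reaches down to a board's short edge. The tray's floor (4 mm) ends at x = 46 mm.
- holder: Fixed spring board holder, 150 mm long along its y, the line of the jaws. Origin: under the middle of its base. Grey base bar 36 mm wide, 10 mm high (64 mm wide over the last 20 mm at each end); two aluminium posts, 42 mm wide, at y = +-62 to +-70 mm, 64 mm high. Between the posts two grey plastic jaws face each other, each 44 mm wide (x) and 19 mm high.
- holder_seat (a point): Middle between the jaws at the height of the grooves, 50 mm above the bench; axes as the holder's. A mounted board's control_board_mid comes here, with the board's x along the holder's y, either way round, and each jaw 3 mm back.
- jaw_left (a joint): How far the holder's +y jaw is pushed back toward its post, along +y (m): 0 at rest, 0.018 at the stop. The spring pushes inward with 4.2 N at rest and 0.7 N more per mm. To let the second edge down past its own jaw's lips, push the first jaw back about 13 mm, the board tilted some 20 degrees, first edge lower, so that its stand-offs clear the second jaw.
- jaw_right (a joint): The same for the holder's -y jaw, which is pushed back along -y; same range and spring.
- jaw_groove (a point): Middle of the bottom of the +y jaw's groove; moves with that jaw. At rest the groove bottoms stand at y = +-31 mm and the lips' tips at y = +-25 mm in the holder's frame. The groove is level, runs along x, is 6 mm deep, 4 mm high at the bottom and 9 mm at the flared mouth; the jaw's top is 8 mm above the groove line.
- varnish: Bystander: small glass varnish bottle with a tall white cap, 31 x 31 x 79 mm, easily tipped. Origin: centre of its underside.
- solder_spool: Bystander: spool of solder, 46 mm across, 32 mm high, standing on its flange. Origin: centre of its underside.
- wax_block: Bystander: block of blue carving wax, 38 (its x) x 52 x 26 mm. Origin: centre of its underside.
- tweezers: Bystander: steel tweezers lying flat, 12 (its x) x 124 x 9 mm. Origin: centre of its underside.

How it is judged:
By the outcome, as a careful person would: the job done as asked, in the order asked, and still so for the second after the job is handed in, with the robot touching nothing.
It also fails if it takes over 48 s, if anything falls off the work surface, if the arm or the gripper's body presses on something with over 40 N, if the wrist force passes 120 N, or if a joint passes its speed limit or range.

### The arm

A 6-joint arm with a two-finger parallel gripper is mounted at the origin on a cart in front of the work surface, level with it; the furniture and walls round the work are solid. World frame = base frame: x ahead of the robot, y to its left, z up, the work surface at z = 0. Lengths are in mm, angles in rad, forces in N, time in s.
With the tool pointing down it reaches from about 425 to 950 mm from the base axis. Payload 14.7 kg.
Tool frame: the origin (TCP) lies midway between the tips of the shut fingers; the grasp point (between the pads) lies 19 mm behind it (robot.grasp_offset is the distance from the TCP to the grasp point, in mm); z points along the fingers, x is the direction in which the jaws open and shut, and the axes are right-handed (so a half turn about z gives the same grasp; the last joint's range is limited). The gripper opens to 85 mm and grips with 20 to 120 N. Pads are 22 mm wide; open, the fingers measure 114 mm over their backs; the gripper's body (76 mm by 85 mm) begins 54 mm behind the grasp point. The pads swing forward as they close: fully open they stand 13 mm farther back than shut.
Start: joints at [1.156, 0.48, 1.596, -0, 1.065, -0.047], TCP at [233.692, 606.531, 231.297] pointing down, gripper open.
Joint ranges: [-2.75, 2.75], [-0.82, 2.05], [0.23, 2.67], [-1.56, 4.7], [0.09, 2.69], [-2.92, 2.92]. Speed limits (rad/s): [1.89, 1.89, 2.39, 3.01, 3.01, 3.01].

### API

Orientations are given as a unit quaternion [x, y, z, w].
In Python, from rig import sensors, camera, calibration, workorder, robot gives the robot as it stands. The module is installed in compiled form; this text tells all that it offers.
- The arm moves only by the shell command python3 -m inch 'ROWS' [FORCE]. ROWS is a JSON object of lists of equal length, an entry for each row: "dp": the shift along the world's x, y, z scaled (see below), a list of three; "turn": the turn, a rotation vector about the world's x, y, z scaled (see below), a list of three; "hand": the opening, from 0 (shut) to 1 (fully open). A call has 1 to 20 rows; each row shifts and turns the commanded pose from where the row before left it; what a row does not reach is not made up. The controller multiplies each number of a shift by 100 mm and each number of a turn by pi/4 rad. A row lasts 1/12 s, in which the tool goes at most 41.7 mm and 7.16 degrees, less where a joint would pass 70% of its speed; a pose out of reach is approached as far as the arm can. A call with a number of a shift or a turn outside -1 to 1 is refused whole. A call with a gripper value outside its range is refused whole. The fingers move at their own pace and stop on an object; FORCE is the grip in N (left out, the last holds). Time passes only in rows, so rows that do not move let the fingers close. It gives the time, the measured TCP pose, the force and the opening at its end, in the units of the state.
- sensors.observe(): the state, without advancing time (a new reading comes with each control period).
- camera(name): name is "scene" or "top" or "wrist"; returns the picture (400x640x3 uint8, red, green, blue); there is no depth.
- calibration(name): a dict with "K" (3x3 intrinsics, pixels), "eye" and "orientation" of the camera in the world; the wrist camera has in their place "hand_eye" (4x4, takes a point from camera to tool coordinates, whose origin is the TCP and whose axes are the tool frame's). Camera axes: x right, y up, looking along -z (the intrinsics and any distortion apply to the point x, -y, -z); pixel columns grow to the right and rows downward; lengths in mm; the calibration is good to about 2 mm. A picture is of the moment at which its call begins: read the wrist's pose just before it. calibration takes no time and is no camera call.
- workorder.job_done(): hands the job in, once; it reports no verdict.
The state is a dict: "time": time; "joint_pos": joint angles; "dq": joint speeds; "joint_efforts": joint torques, N m; "position": TCP position; "eef_rot": TCP orientation; "contact_force": force on the tool from outside, world axes, zero at the start; "ft_torque": the same for the moment, N m; "width": opening from 0.0 (shut) to 1.0 (fully open).
Only numpy, scipy, OpenCV 4.12 (cv2) and the standard library are available. Lean on these libraries where they do the work, as an engineer would, in place of code of your own. Each camera call takes 0.05 s, during which the arm holds its last target. There are 200 camera calls.

## Working session

There is one attempt and no reset: what is moved stays moved. The work goes in short steps, Python scripts to look and compute and a shell command to move; the robot and the scene stay as the last step left them, time stands still between calls to the robot, and variables do not carry over. Pictures are saved under pics/ and viewed, about 8 in all and at most 12, crops included, and the job is handed in when it is done.

```bash
mkdir -p pics; ls
python3 - <<'E'
from rig import sensors,camera,calibration,robot
import cv2,numpy as np
for n in ("scene","top","wrist"):
    c=calibration(n); print(n,{k:np.round(np.array(v),4).tolist() for k,v in c.items()})
    cv2.imwrite(f"pics/{n}0.png",camera(n)[:,:,::-1])
s=sensors.observe();print(s); print(robot.grasp_offset)
E
```

```text
pics
scene {'K': [[454.9606, 0.0, 319.5506], [0.0, 454.9606, 199.3535], [0.0, 0.0, 1.0]], 'eye': [33.8242, -748.3271, 421.2861], 'orientation': [0.4859, -0.1891, -0.3066, 0.7963]}
top {'K': [[437.3916, 0.0, 329.0737], [0.0, 437.3916, 206.5331], [0.0, 0.0, 1.0]], 'eye': [474.9179, -185.0434, 931.1365], 'orientation': [-0.0235, 0.0399, 0.7073, -0.7054]}
wrist {'K': [[353.2446, 0.0, 322.4318], [0.0, 353.2446, 198.1996], [0.0, 0.0, 1.0]], 'hand_eye': [[1.0, 0.0008, -0.0006, -1.4041], [0.0006, -0.9564, -0.2921, -75.7067], [-0.0008, 0.2921, -0.9564, -143.1454], [0.0, 0.0, 0.0, 1.0]]}
{'time': 0.15, 'joint_pos': array([ 1.15639985e+00,  4.80673158e-01,  1.59671855e+00,  1.75847898e-05,
        1.06509930e+00, -4.66297911e-02]), 'dq': array([ 1.02628578e-03, -1.53558480e-03, -2.25965979e-03,  2.01288380e-03,
       -4.20692463e-05, -2.00702417e-03]), 'joint_efforts': array([ 6.61101385e-04, -9.51158094e+01, -4.30457425e+01, -1.05342754e-04,
        8.00614682e-03, -1.40415654e-05]), 'position': array([233.56665871, 606.26032173, 230.83325433]), 'eef_rot': array([ 8.24481664e-01,  5.65888491e-01, -3.85836058e-04,  2.30111760e-04]), 'contact_force': array([-0.07358947, -0.32112946,  0.7507421 ]), 'ft_torque': array([ 0.00332967,  0.00521012, -0.01121866]), 'width': 0.9968132587450237}
18.700000000000003
```

View pics/top0.png

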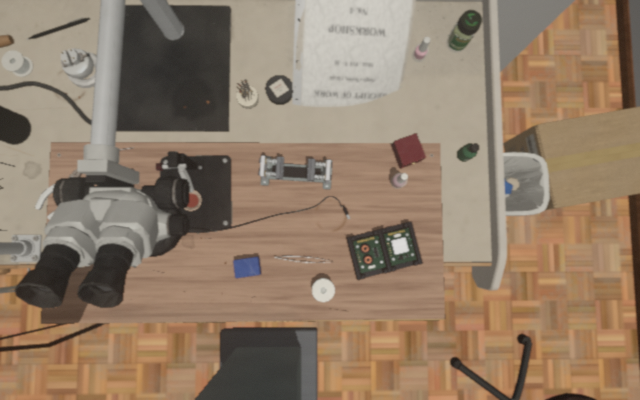

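View pics/scene0.png

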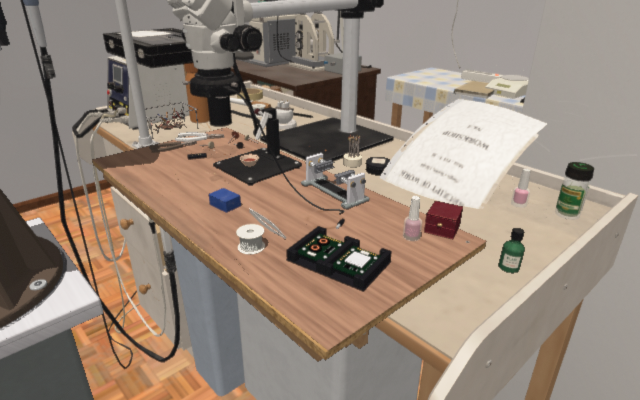

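The top view shows the tray at about (385,249), its shielded board at (400,245), the holder at (296,170) and the spool at (322,290). The tweezers are at (300,260), the wax at (247,266) and the varnish at (400,180). Next I cast rays for coarse positions.

```bash
cat > h.py <<'E'
import numpy as np,cv2
from scipy.spatial.transform import Rotation as R
from rig import sensors,camera,calibration
F=np.diag([1,-1,-1.])
def cam(name,s=None):
    c=calibration(name);K=np.array(c["K"])
    if name=="wrist":
        s=s or sensors.observe();H=np.array(c["hand_eye"]);A=R.from_quat(s["eef_rot"]).as_matrix()
        return K,A@H[:3,3]+s["position"],A@H[:3,:3]
    return K,np.array(c["eye"]),R.from_quat(c["orientation"]).as_matrix()
def ray(C,uv):
    K,e,A=C; return A@F@np.linalg.inv(K)@np.array([uv[0],uv[1],1.])
def onz(C,uv,z):
    d=ray(C,uv); return C[1]+d*(z-C[1][2])/d[2]
def proj(C,p):
    K,e,A=C;q=K@F@A.T@(np.array(p,float)-e); return q[:2]/q[2]
def tool():
    s=sensors.observe();A=R.from_quat(s["eef_rot"]).as_matrix()
    return s,A
E
python3 - <<'E'
from h import *
C=cam("top")
for n,uv,z in [("shield",(400,245),17),("coil",(367,252),17),("trayTL",(347,236),22),("TR",(414,221),22),("BR",(421,263),22),("BL",(355,278),22),("holderL",(263,169),64),("holderR",(329,172),64),("varn",(401,180),79),("spool",(322,290),32),("wax",(247,266),26),("twz",(275,258),5),("twz2",(328,262),5),("board BL",(50,322),0),("board BR",(442,320),0),("box",(408,150),40),("boardTR",(442,143),0)]:
    print(n,onz(C,uv,z).round(0))
s,A=tool();print(A.round(3))
E
```

```text
shield [ 476. -355.   17.]
coil [ 462. -285.   17.]
trayTL [ 495. -243.   22.]
TR [ 526. -384.   22.]
BR [ 439. -397.   22.]
BL [ 409. -259.   22.]
holderL [628. -74.  64.]
holderR [ 622. -206.   64.]
varn [ 604. -347.   79.]
spool [ 386. -191.   32.]
wax [435. -38.  26.]
twz [450. -93.   5.]
twz2 [ 441. -204.    5.]
board BL [321. 369.   0.]
board BR [ 319. -443.    0.]
box [ 673. -371.   40.]
boardTR [ 697. -454.    0.]
[[ 0.36   0.933 -0.   ]
 [ 0.933 -0.36  -0.001]
 [-0.001 -0.    -1.   ]]
```

Coarse layout is clear. The microscope hangs between the arm's start pose and the work, so I need to know how far it reaches before moving.

Run:
```python
import cv2,numpy as np
t=cv2.imread("pics/top0.png")[140:330,0:250];s=cv2.imread("pics/scene0.png")[0:200,90:340]
a=cv2.resize(t,None,fx=1.6*2,fy=1.6*2)[:,:800];b=cv2.resize(s,None,fx=2,fy=2);a=cv2.resize(t,None,fx=2,fy=2)
w=cv2.imread("pics/wrist0.png")
v=np.zeros((590,800,3),np.uint8);
a=cv2.resize(t,(395,300));b=cv2.resize(s,(400,320))
v[:300,:395]=a;v[:320,400:]=b;v[325:575,:400]=cv2.resize(w,(400,250))
cv2.imwrite("pics/scope.png",v)
```

```text
(no output)
```

View pics/scope.png

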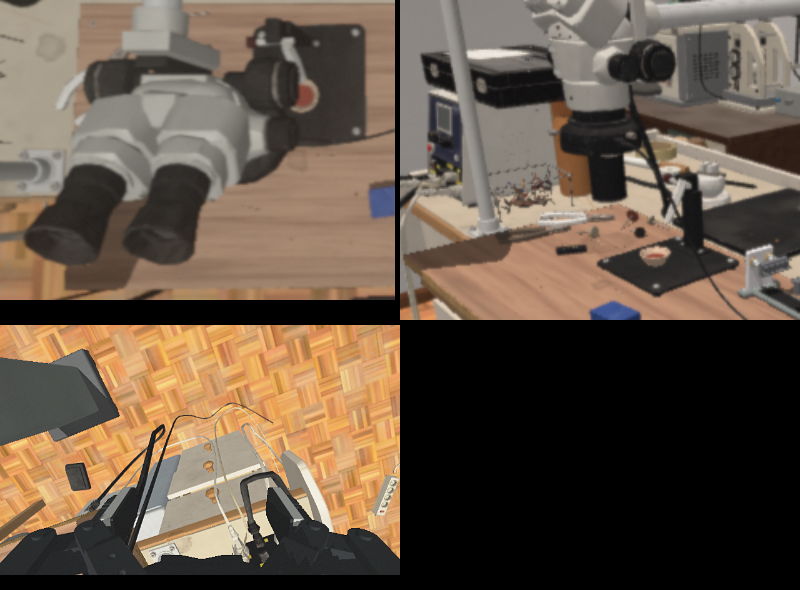

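Run:
```python
from h import *
T=cam("top");S=cam("scene")
def tri(a,b):
    d1=ray(T,a);d2=ray(S,b);d1/=np.linalg.norm(d1);d2/=np.linalg.norm(d2)
    t=np.linalg.lstsq(np.c_[d1,-d2],S[1]-T[1],rcond=None)[0]
    p,q=T[1]+d1*t[0],S[1]+d2*t[1]; return ((p+q)/2).round(),np.linalg.norm(p-q).round()
print("knob?",tri((177,194),(249,37)),tri((176,224),(249,37)),tri((176,224),(215,81)))
d=ray(S,(220,122));d/=np.linalg.norm(d)
for y in (100,150,200,250,300): print("lens tip",(S[1]+d*(y-S[1][1])/d[1]).round())
for z in (350,450,550): print(z,[onz(T,p,z).round()[:2].tolist() for p in [(104,289),(41,295),(130,210),(188,180),(105,305),(105,170)]])
print("cable",[onz(T,p,2).round() for p in [(240,227),(265,222),(290,215),(315,206),(330,198),(347,212)]])
```

```text
knob? (array([550.,  19., 300.]), np.float64(1.0)) (array([520.,   7., 306.]), np.float64(34.0)) (array([500.,  53., 217.]), np.float64(25.0))
lens tip [515. 100. 121.]
lens tip [543. 150. 103.]
lens tip [571. 200.  85.]
lens tip [600. 250.  68.]
lens tip [628. 300.  50.]
350 [[420.0, 94.0], [413.0, 174.0], [523.0, 64.0], [563.0, -11.0], [400.0, 92.0], [576.0, 99.0]]
450 [[430.0, 46.0], [424.0, 112.0], [515.0, 21.0], [548.0, -41.0], [413.0, 44.0], [559.0, 50.0]]
550 [[439.0, -2.0], [434.0, 50.0], [506.0, -22.0], [533.0, -71.0], [426.0, -4.0], [541.0, 1.0]]
cable [array([515., -18.,   2.]), array([526., -71.,   2.]), array([ 541., -124.,    2.]), array([ 560., -177.,    2.]), array([ 577., -209.,    2.]), array([ 547., -245.,    2.])]
```

The microscope occupies roughly x > 400, y 0–150. I'll retract toward the base and swing past it there.

```bash
python3 -m inch '{"dp":[[-0.12,-0.29,0.1],[-0.12,-0.29,0.1],[-0.12,-0.29,0.1],[-0.12,-0.29,0.1],[-0.12,-0.29,0.1],[-0.12,-0.29,0.1],[-0.12,-0.29,0.1],[-0.12,-0.29,0.1],[-0.12,-0.29,0.1],[-0.12,-0.29,0.1],[0,0,0],[0,0,0]],"turn":[[0,0,0],[0,0,0],[0,0,0],[0,0,0],[0,0,0],[0,0,0],[0,0,0],[0,0,0],[0,0,0],[0,0,0],[0,0,0],[0,0,0]],"hand":[1,1,1,1,1,1,1,1,1,1,1,1]}' 60; python3 -c "
from rig import sensors;s=sensors.observe();print(s['joint_pos'].round(2),s['position'])"
```

```text
time: 1.15
position: [113.4, 315.8, 332.0]
eef_rot: [0.824, 0.566, 0.001, -0.001]
contact_force: [1.4, 0.4, 0.6]
width: 1.0
[ 1.14 -0.1   2.08 -0.    1.16 -0.07] [113.37423583 315.80362364 332.0121114 ]
```

```bash
python3 -m inch '{"dp":[[0.257,-0.167,0],[0.257,-0.167,0],[0.257,-0.167,0],[0.257,-0.167,0],[0.115,-0.248,0],[0.115,-0.248,0],[0.115,-0.248,0],[0.115,-0.248,0],[0.058,-0.275,0],[0.058,-0.275,0],[0.058,-0.275,0],[0.058,-0.275,0],[0.037,-0.288,0],[0.037,-0.288,0],[0.037,-0.288,0],[0.037,-0.288,0],[-0.075,-0.285,0],[-0.075,-0.285,0],[-0.075,-0.285,0],[-0.075,-0.285,0]],"turn":[[0,0,0],[0,0,0],[0,0,0],[0,0,0],[0,0,0],[0,0,0],[0,0,0],[0,0,0],[0,0,0],[0,0,0],[0,0,0],[0,0,0],[0,0,-0.15],[0,0,-0.15],[0,0,-0.15],[0,0,-0.15],[0,0,-0.15],[0,0,-0.15],[0,0,-0.15],[0,0,-0.15]],"hand":[1,1,1,1,1,1,1,1,1,1,1,1,1,1,1,1,1,1,1,1]}'; python3 -c "
from rig import sensors;s=sensors.observe();print(s['joint_pos'].round(2),s['position'])"
```

```text
time: 2.82
position: [270.4, -190.5, 331.0]
eef_rot: [0.992, 0.127, -0.0, -0.0]
contact_force: [1.6, 1.0, 0.3]
width: 0.996
[-0.71 -0.11  2.09  0.    1.16 -0.96] [ 270.35633482 -190.52959113  331.02150443]
```

```bash
python3 -m inch '{"dp":[[0.246,-0.13,-0.1],[0.246,-0.13,-0.1],[0.246,-0.13,-0.1],[0.246,-0.13,-0.1],[0.246,-0.13,-0.1],[0.246,-0.13,-0.1],[0.246,-0.13,-0.1],[0.246,-0.13,-0.1],[0,0,0],[0,0,0]],"turn":[[0,0,-0.01],[0,0,-0.01],[0,0,-0.01],[0,0,-0.01],[0,0,-0.01],[0,0,-0.01],[0,0,-0.01],[0,0,0],[0,0,0],[0,0,0]],"hand":[1,1,1,1,1,1,1,1,1,1]}'
python3 - <<'E'
from h import *
import pickle
s=sensors.observe();im=camera("wrist")[:,:,::-1]
cv2.imwrite("pics/w1.png",im);pickle.dump({k:np.array(v) for k,v in s.items()},open("w1.pkl","wb"));print(s["joint_pos"].round(2))
E
```

```text
time: 3.65
position: [468.2, -293.1, 249.3]
eef_rot: [0.995, 0.103, -0.001, -0.001]
contact_force: [-1.0, -0.1, -0.6]
width: 1.0
[-0.61  0.33  1.8  -0.    1.02 -0.82]
```

View pics/w1.png

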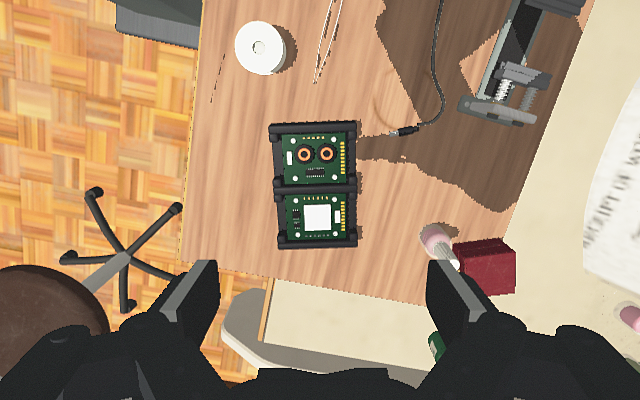

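The shielded board sits at about (317,217), the coil board at (316,155), the spool at (260,48), the varnish at (440,240), and the holder's right end at (505,95). Next comes measuring the board, tray and holder.

Run:
```python
from h import *
import pickle
s=pickle.load(open("w1.pkl","rb"));C=cam("wrist",s);im=cv2.imread("pics/w1.png")
def rect(mask,z,name,box):
    m=np.zeros_like(mask);x0,y0,x1,y1=box;m[y0:y1,x0:x1]=mask[y0:y1,x0:x1]
    cs,_=cv2.findContours(cv2.morphologyEx(m,cv2.MORPH_CLOSE,np.ones((5,5))),cv2.RETR_EXTERNAL,cv2.CHAIN_APPROX_NONE)
    c=max(cs,key=cv2.contourArea)[:,0]
    P=np.array([onz(C,p,z)[:2] for p in c],np.float32)
    (cx,cy),(w,h),a=cv2.minAreaRect(P); print(name,np.round([cx,cy,w,h,a],1),c.min(0),c.max(0))
hsv=cv2.cvtColor(im,cv2.COLOR_BGR2HSV);H,S,V=cv2.split(hsv)
bl=im[...,0].astype(int);g=im[...,1].astype(int);r=im[...,2].astype(int)
rect((V>200).astype(np.uint8)*255,17.5,"shield",(295,200,338,236))
rect(((g>r+12)&(g>bl)|((S<50)&(V>150))|((H>15)&(H<35)&(S>100)&(V>100))).astype(np.uint8)*255,15,"ctrl",(275,192,355,245))
rect((V<75).astype(np.uint8)*255,22,"tray",(255,115,362,252))
s2=cv2.resize(im[110:255,250:370],None,fx=4,fy=4,interpolation=cv2.INTER_CUBIC)
h2=cv2.resize(im[0:140,430:600],None,fx=3,fy=3)
v=np.zeros((580,800,3),np.uint8);v[:580,:480]=s2;cv2.imwrite("pics/w1c.png",v)
for n,uv,z in [("hold post?",(505,95),64),("cable end",(405,130),3),("twz end",(316,80),5),("varn cap",(450,258),79),("varn base",(432,235),0),("box corner",(455,245),0),("spool",(260,48),32)]: print(n,onz(C,uv,z).round())
```

```text
shield [ 477.  -354.6   37.2   30.3   14.2] [304 204] [337 230]
ctrl [ 471.2 -355.9   67.7   54.9   13.5] [285 193] [345 239]
tray [ 463.7 -321.2   91.5  141.9   13.9] [268 120] [357 248]
hold post? [ 611. -191.   64.]
cable end [ 547. -242.    3.]
twz end [ 442. -212.    5.]
varn cap [ 605. -349.   79.]
varn base [ 613. -356.    0.]
box corner [ 644. -363.    0.]
spool [ 386. -195.   32.]
```

View pics/w1c.png

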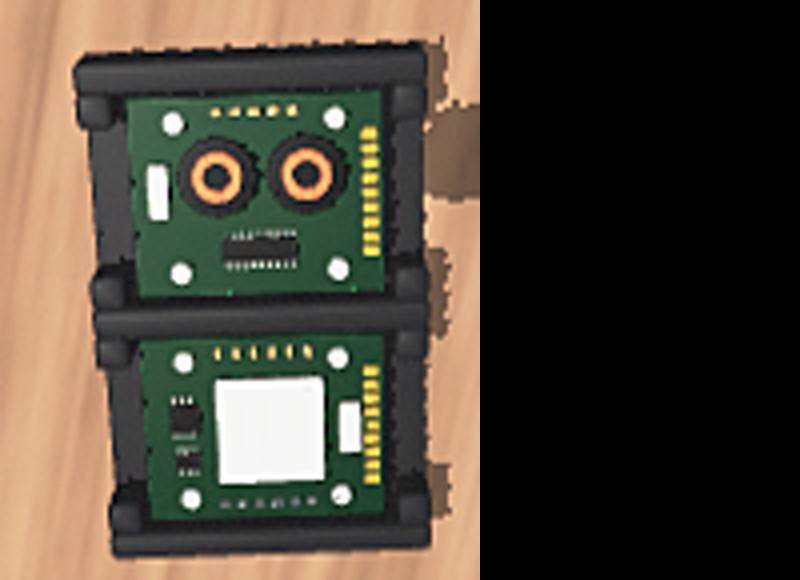

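```bash
python3 -m inch '{"dp":[[0.004,-0.077,-0.236],[0.004,-0.077,-0.236],[0.004,-0.077,-0.236],[0.004,-0.077,-0.236],[0.004,-0.077,-0.236],[0.004,-0.077,-0.236],[0.004,-0.077,-0.236],[0.004,-0.077,-0.236],[0,0,-0.1],[0,0,-0.1],[0,0,-0.1],[0,0,-0.1],[0,0,0],[0,0,0]],"turn":[[0,0,0.006],[0,0,0.006],[0,0,0.006],[0,0,0.006],[0,0,0.006],[0,0,0.006],[0,0,0.006],[0,0,0.006],[0,0,0],[0,0,0],[0,0,0],[0,0,0],[0,0,0],[0,0,0]],"hand":[1,1,1,1,1,1,1,1,1,1,1,1,1,1]}'
python3 - <<'E'
from h import *
s,A=tool();print(A.round(3),s["joint_pos"].round(2))
im=camera("wrist")[:,:,::-1];cv2.imwrite("pics/w2.png",im)
E
```

```text
time: 4.87
position: [470.5, -353.9, 22.6]
eef_rot: [0.993, 0.121, -0.0, -0.0]
contact_force: [-0.3, 0.5, 1.0]
width: 1.0
[[ 0.97   0.241 -0.   ]
 [ 0.241 -0.97   0.   ]
 [-0.    -0.    -1.   ]] [-0.7   0.67  1.89 -0.    0.58 -0.94]
```

View pics/w2.png

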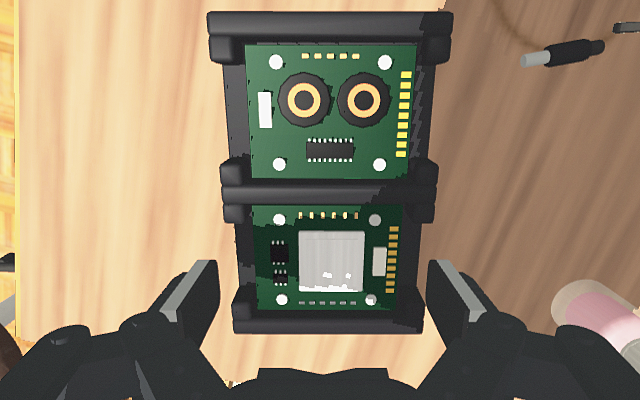

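The picture shows the board between the open fingers, its edges at about u=253 and u=404 in mid-row 258, and the shield centred at (331,261).

Run:
```python
from h import *
s,A=tool();C=cam("wrist",s)
def t(uv,z): return (A.T@(onz(C,uv,z)-s["position"]))[:2].round(1)
for n,uv,z in [("shield",(331,261),17.5),("left",(253,258),15),("right",(401,258),15),("top",(325,206),15),("bot",(328,309),15),("hTL",(279,220),15),("hBR",(371,299),15),("hTR",(375,220),15),("hBL",(282,299),15)]: print(n,t(uv,z))
```

```text
shield [2.1 1.8]
left [-34.6   1.5]
right [35.1  1.6]
top [ -0.7 -24.3]
bot [ 0.8 29.3]
hTL [-21.7 -17.6]
hBR [21.9 23.7]
hTR [ 22.1 -17.5]
hBL [-21.7  23.6]
```

```bash
python3 -m inch '{"dp":[[0.005,-0.013,-0.06],[0.005,-0.013,-0.06],[0,0,-0.06],[0,0,-0.03],[0,0,-0.02],[0,0,0],[0,0,0]],"turn":[[0,0,0],[0,0,0],[0,0,0],[0,0,0],[0,0,0],[0,0,0],[0,0,0]],"hand":[1,1,1,1,1,1,1]}'
python3 -m inch '{"dp":[[0,0,0],[0,0,0],[0,0,0],[0,0,0],[0,0,0],[0,0,0]],"turn":[[0,0,0],[0,0,0],[0,0,0],[0,0,0],[0,0,0],[0,0,0]],"hand":[0.7,0.7,0.7,0.7,0.7,0.7]}' 50
```

```text
time: 5.5
position: [471.4, -356.8, -0.7]
eef_rot: [0.993, 0.121, -0.0, -0.0]
contact_force: [0.3, -0.1, -0.6]
width: 1.002
time: 6.0
position: [471.6, -357.0, 0.3]
eef_rot: [0.993, 0.121, 0.0, 0.0]
contact_force: [-3.2, 2.3, 10.7]
width: 0.772
```

```bash
python3 -m inch '{"dp":[[0,0,0.01],[0,0,0],[0,0,0],[0,0,0]],"turn":[[0,0,0],[0,0,0],[0,0,0],[0,0,0]],"hand":[0.6,0.6,0.6,0.6]}' 50
python3 -m inch '{"dp":[[0,0,0.03],[0,0,0.05],[0,0,0.1],[0,0,0.15],[0,0,0.15],[0,0,0.15],[0,0,0.15],[0,0,0],[0,0,0]],"turn":[[0,0,0],[0,0,0],[0,0,0],[0,0,0],[0,0,0],[0,0,0],[0,0,0],[0,0,0],[0,0,0]],"hand":[0.6,0.6,0.6,0.6,0.6,0.6,0.6,0.6,0.6]}' 50
python3 - <<'E'
from h import *
im=camera("wrist")[:,:,::-1];cv2.imwrite("pics/w3.png",im)
E
```

```text
time: 6.33
position: [471.6, -356.9, 0.5]
eef_rot: [0.993, 0.121, 0.0, 0.0]
contact_force: [0.9, 0.8, -0.1]
width: 0.771
time: 7.08
position: [471.8, -357.3, 79.7]
eef_rot: [0.993, 0.121, 0.001, 0.001]
contact_force: [0.3, 0.4, -2.0]
width: 0.772
```

View pics/w3.png

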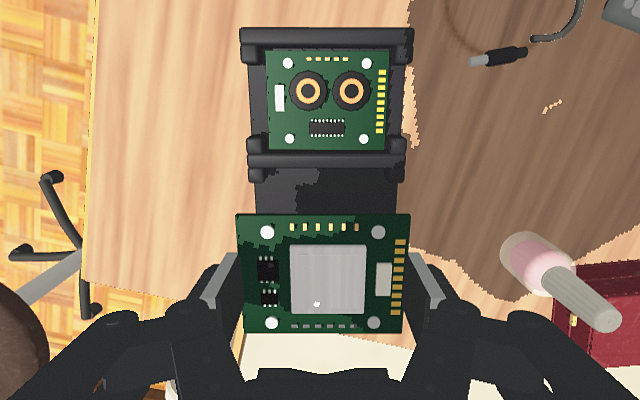

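The board is held level, the shield side is up, and the coil board is still in its nest. I turn the tool to line the board up with the holder, move over a free spot near (506,-170), and look at the holder from there.

```bash
python3 -m inch '{"dp":[[0.028,0.156,0.058],[0.028,0.156,0.058],[0.028,0.156,0.058],[0.028,0.156,0.058],[0.028,0.156,0.058],[0.028,0.156,0.058],[0.028,0.156,0.058],[0.028,0.156,0.058],[0.028,0.156,0.058],[0.028,0.156,0.058],[0.028,0.156,0.058],[0.028,0.156,0.058],[0,0,0],[0,0,0]],"turn":[[0,0,0.136],[0,0,0.136],[0,0,0.136],[0,0,0.136],[0,0,0.136],[0,0,0.136],[0,0,0.136],[0,0,0.136],[0,0,0.136],[0,0,0.136],[0,0,0.136],[0,0,0.136],[0,0,0],[0,0,0]],"hand":[0.6,0.6,0.6,0.6,0.6,0.6,0.6,0.6,0.6,0.6,0.6,0.6,0.6,0.6]}'
python3 - <<'E'
from h import *
import pickle
s=sensors.observe();im=camera("wrist")[:,:,::-1];cv2.imwrite("pics/w4.png",im)
pickle.dump({k:np.array(v) for k,v in s.items()},open("w4.pkl","wb"));print(s["joint_pos"].round(2))
E
```

```text
time: 8.3
position: [504.9, -169.1, 147.7]
eef_rot: [0.723, 0.691, -0.0, -0.0]
contact_force: [0.5, -0.2, -1.4]
width: 0.77
[-0.38  0.42  1.95 -0.    0.77 -1.9 ]
```

View pics/w4.png

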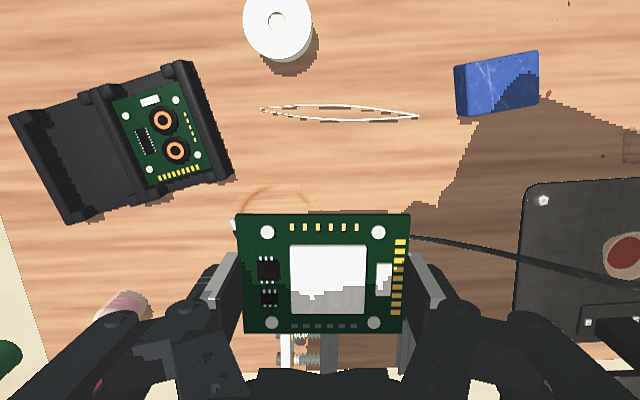

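The wrist view shows the tweezers from (262,113) to (418,113), the cable under the board at right (430,240), and the tray at left. The holder is hidden behind the gripper.

Run:
```python
from h import *
import pickle
s=pickle.load(open("w4.pkl","rb"));C=cam("wrist",s);A=R.from_quat(s["eef_rot"]).as_matrix()
for n,uv,z in [("twzL",(262,110),0),("twzlow",(345,122),0),("twzR",(418,117),0),("cable",(415,238),0),("cable",(510,263),0),("trayc",(233,180),22),("trayc0",(233,180),0)]: print(n,onz(C,uv,z).round())
for uv in [(267,232),(378,232),(271,323),(374,323)]:
    p=onz(C,uv,s["position"][2]+14.5);print((A.T@(p-s["position"])).round(1))
```

```text
twzL [ 442. -215.    0.]
twzlow [ 454. -149.    0.]
twzR [453. -90.   0.]
cable [558. -90.   0.]
cable [587.  -2.   0.]
trayc [ 493. -239.   22.]
trayc0 [ 498. -245.    0.]
[-22.6 -22.9 -14.5]
[ 21.  -22.9 -14.5]
[-22.8  18.9 -14.5]
[ 21.2  19.  -14.5]
```

```bash
python3 -m inch '{"dp":[[0,-0.01,-0.24],[0,-0.01,-0.24],[0,-0.01,-0.24],[0,-0.01,-0.24],[0,0,-0.24],[0,0,-0.07],[0,0,-0.07],[0,0,-0.07],[0,0,-0.03],[0,0,-0.03],[0,0,-0.02],[0,0,0],[0,0,0]],"turn":[[0,0,0],[0,0,0],[0,0,0],[0,0,0],[0,0,0],[0,0,0],[0,0,0],[0,0,0],[0,0,0],[0,0,0],[0,0,0],[0,0,0],[0,0,0]],"hand":[0.6,0.6,0.6,0.6,0.6,0.6,0.6,0.6,0.6,0.6,0.6,0.6,0.6]}'
```

```text
time: 9.43
position: [505.4, -173.7, -0.5]
eef_rot: [0.723, 0.691, 0.0, 0.0]
contact_force: [-0.1, 0.1, -0.6]
width: 0.769
```

```bash
python3 -m inch '{"dp":[[0,0,-0.015],[0,0,-0.01],[0,0,0],[0,0,0]],"turn":[[0,0,0],[0,0,0],[0,0,0],[0,0,0]],"hand":[0.6,0.6,0.6,0.6]}'
```

```text
time: 9.77
position: [505.1, -173.6, -3.4]
eef_rot: [0.723, 0.691, -0.0, 0.0]
contact_force: [0.7, 0.4, -1.9]
width: 0.773
```

```bash
python3 -m inch '{"dp":[[0,0,-0.008],[0,0,0],[0,0,0],[0,0,0],[0,0,0],[0,0,0.02],[0,0,0.05],[0,0,0.1],[0,0,0.2],[0,0,0.3],[0,0,0.3],[0,0,0.3],[0,0,0.3],[0,0,0],[0,0,0]],"turn":[[0,0,0],[0,0,0],[0,0,0],[0,0,0],[0,0,0],[0,0,0],[0,0,0],[0,0,0],[0,0,0],[0,0,0],[0,0,0],[0,0,0],[0,0,0],[0,0,0],[0,0,0]],"hand":[0.6,0.6,0.85,0.9,0.9,0.9,0.9,0.9,0.9,0.9,0.9,0.9,0.9,0.9,0.9]}'
```

```text
time: 11.02
position: [506.1, -174.1, 155.4]
eef_rot: [0.723, 0.691, 0.001, 0.002]
contact_force: [-0.6, 1.1, -0.4]
width: 0.902
```

```bash
python3 -m inch '{"dp":[[0.042,-0.01,0.046],[0.042,-0.01,0.046],[0.042,-0.01,0.046],[0.042,-0.01,0.046],[0.042,-0.01,0.046],[0.042,-0.01,0.046],[0.042,-0.01,0.046],[0.042,-0.01,0.046],[0.042,-0.01,0.046],[0.042,-0.01,0.046],[0.042,-0.01,0.046],[0.042,-0.01,0.046],[0.042,-0.01,0.046],[0.042,-0.01,0.046],[0,0,0],[0,0,0],[0,0,0]],"turn":[[0,0,-0.143],[0,0,-0.143],[0,0,-0.143],[0,0,-0.143],[0,0,-0.143],[0,0,-0.143],[0,0,-0.143],[0,0,-0.143],[0,0,-0.143],[0,0,-0.143],[0,0,-0.143],[0,0,-0.143],[0,0,-0.143],[0,0,-0.143],[0,0,0],[0,0,0],[0,0,0]],"hand":[0.9,0.9,0.9,0.9,0.9,0.9,0.9,0.9,0.9,0.9,0.9,0.9,0.9,0.9,0.9,0.9,0.9]}'
python3 - <<'E'
from h import *
import pickle
s=sensors.observe();im=camera("wrist")[:,:,::-1];cv2.imwrite("pics/w5.png",im)
pickle.dump({k:np.array(v) for k,v in s.items()},open("w5.pkl","wb"));print(s["joint_pos"].round(2))
E
```

```text
time: 12.43
position: [563.2, -187.4, 216.4]
eef_rot: [1.0, -0.022, -0.001, -0.0]
contact_force: [-0.4, -0.1, -1.0]
width: 0.904
[-0.37  0.42  1.74 -0.    0.98 -0.33]
```

View pics/w5.png

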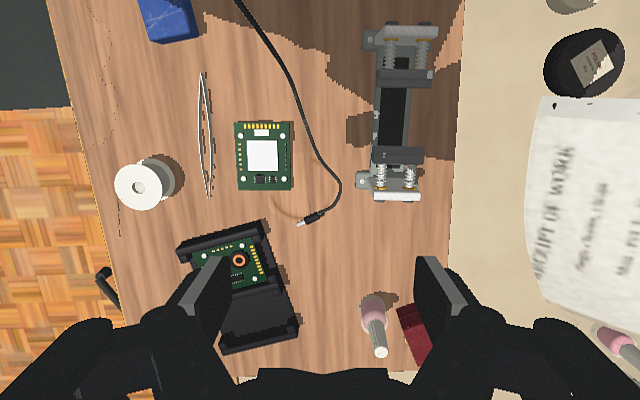

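The picture shows the whole holder: posts at (412,35) and (397,190), jaws at (405,78) and (398,156). The board lies flat at (264,155), clear of the tweezers and cable. One zoomed crop should give the corners.

Run:
```python
import cv2,numpy as np
im=cv2.imread("pics/w5.png")
a=cv2.resize(im[15:210,355:445],None,fx=3,fy=3,interpolation=cv2.INTER_CUBIC)
b=cv2.resize(im[110:205,225:310],None,fx=6,fy=6,interpolation=cv2.INTER_CUBIC)
v=np.zeros((590,800,3),np.uint8);v[:585,:270]=a;v[:570,285:795]=b;cv2.imwrite("pics/w5c.png",v)
```

```text
(no output)
```

View pics/w5c.png

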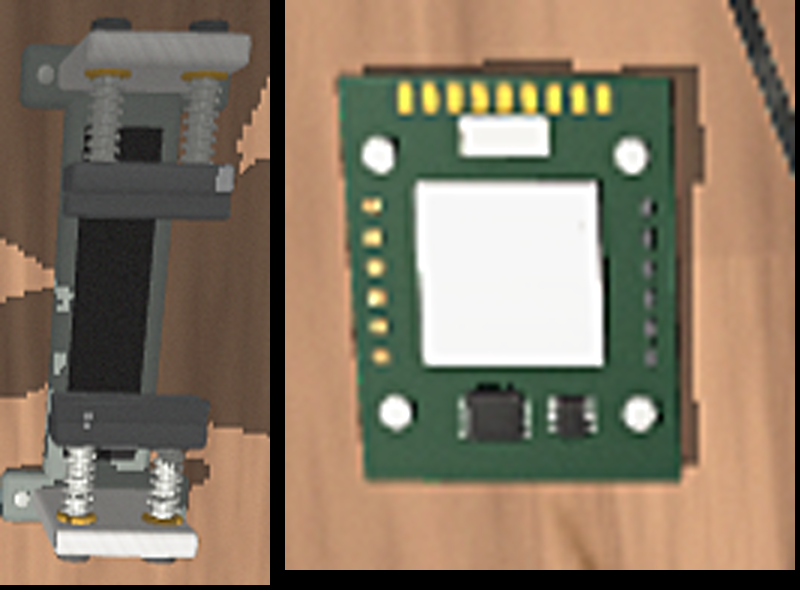

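Run:
```python
from h import *
import pickle
s=pickle.load(open("w5.pkl","rb"));C=cam("wrist",s)
h=lambda u,v,z:onz(C,(355+u/3-.3,15+v/3-.3),z)
b=lambda u,v,z:onz(C,(225+(u-285)/6-.4,110+v/6-.4),z)
P=[h(*p,64) for p in [(92,30),(251,37),(248,71),(88,59)]];Q=[h(*p,64) for p in [(57,530),(197,527),(197,557),(57,557)]]
for n,X in(("+y",P),("-y",Q)): print(n,np.round(X,1)[:,:2].tolist(),np.mean(X,0).round(1))
p,q=np.mean(P,0),np.mean(Q,0);d=p-q;print("centre",((p+q)/2).round(1),"dist",np.hypot(*d[:2]).round(1),"yaw",np.degrees(np.arctan2(-d[0],d[1])).round(2))
J=[h(*p,58) for p in [(65,190),(232,192)]];J2=[h(*p,58) for p in [(53,424),(208,428)]]
print("jaw lips top",np.round(J,1)[:,:2].tolist(),np.round(J2,1)[:,:2].tolist())
for z,L in ((11,[(378,155),(631,155),(639,412),(396,412)]),(11,[(338,75),(672,78),(682,482),(365,480)])):
    X=np.array([b(*t,z) for t in L]);print(X[:,:2].round(1).tolist(),X.mean(0).round(1));e=(X[0]+X[1]-X[2]-X[3])/2;f=(X[1]+X[2]-X[0]-X[3])/2;print(np.hypot(*e[:2]).round(1),np.hypot(*f[:2]).round(1),np.degrees(np.arctan2(-e[0],e[1])).round(2),np.degrees(np.arctan2(f[1],f[0])).round(2))
A=R.from_quat(s["eef_rot"]).as_matrix();print("toolyaw",np.degrees(np.arctan2(A[1,0],A[0,0])))
```

```text
+y [[614.6, -67.9], [655.0, -71.3], [654.6, -79.3], [613.7, -74.6]] [634.5 -73.3  64. ]
-y [[605.5, -199.4], [646.0, -200.3], [646.3, -209.4], [605.5, -207.6]] [ 625.8 -204.2   64. ]
centre [ 630.2 -138.7   64. ] dist 131.2 yaw -3.78
jaw lips top [[608.7, -106.0], [653.7, -108.5]] [[605.2, -169.5], [649.7, -172.6]]
[[482.4, -152.1], [523.6, -153.9], [521.6, -196.9], [480.6, -195.1]] [ 502.  -174.5   11. ]
43.1 41.2 -2.48 -2.52
[[477.3, -139.0], [531.1, -141.9], [528.0, -209.5], [474.0, -206.7]] [ 502.6 -174.3   11. ]
67.7 54.0 -2.73 -2.96
toolyaw -2.48284308950797
```

Consistent: the holder centre is about (630,-138.8) at yaw −3.6°, with the posts 131 mm apart (expected 132). The board is at (502.3,-174.4), yaw −2.6°. I move over it and regrip across the long edges.

```bash
python3 -m inch '{"dp":[[-0.076,0.016,-0.2],[-0.076,0.016,-0.2],[-0.076,0.016,-0.2],[-0.076,0.016,-0.2],[-0.076,0.016,-0.2],[-0.076,0.016,-0.2],[-0.076,0.016,-0.2],[-0.076,0.016,-0.2],[0,0,-0.15],[0,0,-0.1],[0,0,0],[0,0,0],[0,0,0]],"turn":[[0,0,0],[0,0,0],[0,0,0],[0,0,0],[0,0,0],[0,0,0],[0,0,0],[0,0,0],[0,0,0],[0,0,0],[0,0,0],[0,0,0],[0,0,0]],"hand":[0.7,0.7,0.7,0.7,0.7,0.7,0.7,0.7,0.7,0.7,0.7,0.7,0.7]}'
python3 - <<'E'
from h import *
s,A=tool();C=cam("wrist",s);im=camera("wrist")[:,:,::-1];cv2.imwrite("pics/w6.png",im)
H,S,V=cv2.split(cv2.cvtColor(im,cv2.COLOR_BGR2HSV))
for n,m,z in(("shield",(S<40)&(V>170),13.5),("green",(H>60)&(H<90)&(S>80),11)):
    m=m.astype(np.uint8);m[:,:180]=0;m[:,470:]=0
    m=cv2.morphologyEx(m,cv2.MORPH_CLOSE,np.ones((9,9)))
    cs,_=cv2.findContours(m,cv2.RETR_EXTERNAL,cv2.CHAIN_APPROX_NONE)
    for c in sorted(cs,key=cv2.contourArea)[-2:]:
        P=np.array([(A.T@(onz(C,p,z)-s["position"]))[:2] for p in c[:,0]],np.float32);r=cv2.minAreaRect(P);print(n,np.round(r[0],1),np.round(r[1],1),round(r[2],1),c[:,0].min(0),c[:,0].max(0))
E
```

```text
time: 13.57
position: [503.7, -175.1, 32.8]
eef_rot: [1.0, -0.023, 0.0, 0.0]
contact_force: [0.3, -0.4, 0.1]
width: 0.695
shield [-57.3 -30.4] [11.7 99.1] 2.7 [194  75] [220 278]
shield [-1.7 -2.6] [30.  29.7] 0.1 [293 211] [353 266]
green [-1.7 -1.1] [53.7 67.3] 0.1 [267 175] [378 298]
```

Board rectangle 53.7×67.3 mm is offset (−1.7,−1.1) mm in the tool frame and parallel to it. I correct that, go down and grip.

```bash
python3 -m inch '{"dp":[[-0.009,0.007,-0.04],[-0.008,0.007,-0.08],[0,0,-0.08],[0,0,-0.06],[0,0,-0.04],[0,0,-0.02],[0,0,0],[0,0,0]],"turn":[[0,0,0],[0,0,0],[0,0,0],[0,0,0],[0,0,0],[0,0,0],[0,0,0],[0,0,0]],"hand":[0.7,0.7,0.7,0.7,0.7,0.7,0.7,0.7]}'
python3 -m inch '{"dp":[[0,0,0],[0,0,0],[0,0,0],[0,0,0],[0,0,0]],"turn":[[0,0,0],[0,0,0],[0,0,0],[0,0,0],[0,0,0]],"hand":[0.45,0.45,0.45,0.45,0.45]}' 80
```

```text
time: 14.28
position: [501.3, -173.5, 0.1]
eef_rot: [1.0, -0.024, -0.0, -0.0]
contact_force: [-0.2, 0.1, 0.8]
width: 0.697
time: 14.7
position: [501.5, -173.5, 1.0]
eef_rot: [1.0, -0.024, 0.0, 0.0]
contact_force: [-2.4, 0.2, 12.2]
width: 0.592
```

Board gripped across its long edges. Lift, then measure the board's offset in the gripper.

```bash
python3 -m inch '{"dp":[[0,0,0.01],[0,0,0.04],[0,0,0.1],[0,0,0.2],[0,0,0.3],[0,0,0.3],[0,0,0.3],[0,0,0],[0,0,0]],"turn":[[0,0,0],[0,0,0],[0,0,0],[0,0,0],[0,0,-0.01],[0,0,-0.01],[0,0,0],[0,0,0],[0,0,0]],"hand":[0.45,0.45,0.45,0.45,0.45,0.45,0.45,0.45,0.45]}'
python3 - <<'E'
from h import *
s,A=tool();C=cam("wrist",s);im=camera("wrist")[:,:,::-1];cv2.imwrite("pics/w7.png",im);Z=s["position"][2]
H,S,V=cv2.split(cv2.cvtColor(im,cv2.COLOR_BGR2HSV))
for n,m,z in(("shield",(S<40)&(V>150),Z+11.5),("green",(H>60)&(H<90)&(S>80),Z+10)):
    m=m.astype(np.uint8);m[:,:230]=0;m[:,410:]=0;m[340:]=0
    m=cv2.morphologyEx(m,cv2.MORPH_CLOSE,np.ones((9,9)))
    cs,_=cv2.findContours(m,cv2.RETR_EXTERNAL,cv2.CHAIN_APPROX_NONE)
    for c in sorted(cs,key=cv2.contourArea)[-1:]:
        P=np.array([(A.T@(onz(C,p,z)-s["position"]))[:2] for p in c[:,0]],np.float32);r=cv2.minAreaRect(P);print(n,np.round(r[0],1),np.round(r[1],1),round(r[2],1),c[:,0].min(0),c[:,0].max(0))
print(A.round(3),s["joint_pos"].round(2))
E
```

```text
time: 15.45
position: [502.5, -173.9, 127.5]
eef_rot: [1.0, -0.031, 0.002, 0.001]
contact_force: [-0.8, -0.8, -1.7]
width: 0.589
shield [-1.8 -0.7] [30.1 30.7] 0.2 [286 239] [359 305]
green [-3.8 -0.1] [57.8 66.5] 0.3 [253 197] [390 339]
[[ 0.998 -0.063  0.004]
 [-0.063 -0.998 -0.002]
 [ 0.004  0.001 -1.   ]] [-0.39  0.45  1.97 -0.    0.72 -0.33]
```

```bash
python3 -m inch '{"dp":[[0.128,0.051,0],[0.128,0.051,0],[0.128,0.051,0],[0.128,0.051,0],[0.128,0.051,0],[0.128,0.051,0],[0.128,0.051,0],[0.128,0.051,0],[0.128,0.051,-0.04],[0.128,0.051,-0.05],[0,0,0],[0,0,0]],"turn":[[0,0,0],[0,0,0],[0.0666,-0.0042,0],[0.0666,-0.0042,0],[0.0666,-0.0042,0],[0.0666,-0.0042,0],[0.0666,-0.0042,0],[0.0666,-0.0042,0],[0.0666,-0.0042,0],[0.0666,-0.0042,0],[0,0,0],[0,0,0]],"hand":[0.45,0.45,0.45,0.45,0.45,0.45,0.45,0.45,0.45,0.45,0.45,0.45]}'
python3 - <<'E'
from h import *
cv2.imwrite("pics/s8.png",cv2.resize(camera("scene")[100:280,250:430,::-1],None,fx=3,fy=3,interpolation=cv2.INTER_CUBIC))
s,A=tool()
Hy=np.array([.063,.998,0]);Hx=np.array([.998,-.063,0]);seat=np.array([630,-138.8,50.])
M=s["position"]-A[:,2]*8.5-.4*A[:,1]
b=-A[:,1]
for n,p in(("tcp",s["position"]),("M",M),("low",M-34*b),("high",M+34*b)): d=p-seat;print(n,np.round([d@Hx,d@Hy,d[2]],1))
print("tilt",np.degrees(np.arcsin(b[2])),"yawerr",np.degrees(np.arctan2(A[:,0]@Hy,A[:,0]@Hx)),A[2,0])
E
```

```text
time: 16.5
position: [629.4, -122.2, 114.2]
eef_rot: [0.978, -0.031, 0.005, -0.208]
contact_force: [-0.6, -0.3, -0.1]
width: 0.59
tcp [-2.  16.6 64.9]
M [-2.  13.5 72.8]
low [ -2.  -17.5  59. ]
high [-2.  44.6 86.6]
tilt 23.98498236064357 yawerr 0.024331097098284873 -0.0022557587304731386
```

```bash
cat > st.py <<'E'
from h import *
def st(dm=8.5,dy=.4):
    s,A=tool();Hy=np.array([.063,.998,0]);Hx=np.array([.998,-.063,0]);seat=np.array([631.5,-138.8,50.])
    M=s["position"]-A[:,2]*dm-dy*A[:,1];b=-A[:,1]
    for n,p in(("M",M),("low",M-34*b),("high",M+34*b)): d=p-seat;print(n,np.round([d@Hx,d@Hy,d[2]],1),end=" ")
    print("tilt",np.degrees(np.arcsin(b[2])).round(1),"F",s["contact_force"].round(1))
E
python3 -m inch '{"dp":[[0.01,0,-0.15],[0.01,0,-0.15],[0.01,0,-0.15],[0,0,-0.08],[0,0,-0.04],[0,0,0],[0,0,0]],"turn":[[0,0,0],[0,0,0],[0,0,0],[0,0,0],[0,0,0],[0,0,0],[0,0,0]],"hand":[0.45,0.45,0.45,0.45,0.45,0.45,0.45]}'
python3 - <<'E'
from st import *
st()
cv2.imwrite("pics/s9.png",np.hstack([cv2.resize(camera("scene")[130:230,280:400,::-1],None,fx=5,fy=5,interpolation=cv2.INTER_CUBIC)]))
E
```

```text
time: 17.13
position: [632.3, -122.4, 59.1]
eef_rot: [0.978, -0.031, 0.006, -0.208]
contact_force: [0.0, -0.1, -0.4]
width: 0.591
M [-0.2 13.3 17. ] low [ -0.2 -17.8   3.2] high [-0.2 44.3 30.8] tilt 24.0 F [ 0.  -0.1 -0.4]
```

View pics/s9.png

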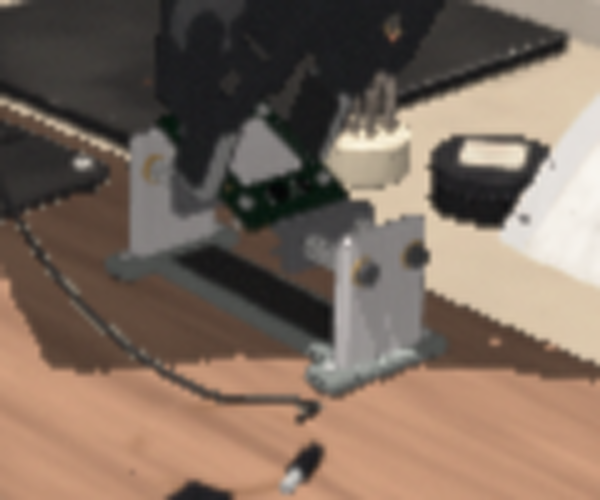

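The board is tilted above the holder, low edge just inside the −y jaw and the high edge over the +y jaw, as planned. Lower 3 mm and push in stepwise.

```bash
python3 -m inch '{"dp":[[0,0,-0.02],[0,0,-0.013],[0,0,0],[-0.002,-0.03,0],[-0.002,-0.03,0],[-0.002,-0.03,0],[0,0,0],[0,0,0]],"turn":[[0,0,0],[0,0,0],[0,0,0],[0,0,0],[0,0,0],[0,0,0],[0,0,0],[0,0,0]],"hand":[0.45,0.45,0.45,0.45,0.45,0.45,0.45,0.45]}' 90; python3 -c "from st import st;st()"
python3 -m inch '{"dp":[[-0.002,-0.03,0],[0,0,0],[0,0,0]],"turn":[[0,0,0],[0,0,0],[0,0,0]],"hand":[0.45,0.45,0.45]}'; python3 -c "from st import st;st()"
python3 -m inch '{"dp":[[-0.002,-0.03,0],[0,0,0],[0,0,0]],"turn":[[0,0,0],[0,0,0],[0,0,0]],"hand":[0.45,0.45,0.45]}'; python3 -c "from st import st;st()"
```

```text
time: 17.85
position: [631.8, -131.8, 55.9]
eef_rot: [0.978, -0.031, 0.007, -0.208]
contact_force: [1.0, 0.0, -0.1]
width: 0.584
M [-0.1  3.9 13.9] low [ -0.1 -27.2   0. ] high [-0.1 34.9 27.7] tilt 24.0 F [ 1.   0.  -0.1]
time: 18.1
position: [631.5, -134.2, 56.0]
eef_rot: [0.978, -0.031, 0.006, -0.208]
contact_force: [0.2, 2.6, -0.1]
width: 0.588
M [-0.3  1.5 13.9] low [ -0.3 -29.6   0. ] high [-0.3 32.5 27.7] tilt 24.1 F [ 0.2  2.6 -0.1]
time: 18.35
position: [631.3, -136.9, 56.0]
eef_rot: [0.978, -0.031, 0.006, -0.208]
contact_force: [0.3, 5.9, 1.6]
width: 0.588
M [-0.3 -1.3 13.9] low [ -0.3 -32.3   0.1] high [-0.3 29.8 27.8] tilt 24.1 F [0.3 5.9 1.6]
```

Contact began at the groove bottom (−30 mm), force 5.9 N, which fits the spring, so the edge is in the groove. Push on to about 15 mm.

```bash
python3 -m inch '{"dp":[[-0.002,-0.03,0],[-0.002,-0.03,0],[-0.002,-0.03,0],[-0.002,-0.03,0],[-0.001,-0.02,0],[0,0,0],[0,0,0]],"turn":[[0,0,0],[0,0,0],[0,0,0],[0,0,0],[0,0,0],[0,0,0],[0,0,0]],"hand":[0.45,0.45,0.45,0.45,0.45,0.45,0.45]}'; python3 -c "from st import st;st()"
```

```text
time: 18.93
position: [630.4, -149.7, 56.2]
eef_rot: [0.977, -0.031, 0.006, -0.209]
contact_force: [2.3, 14.4, 3.3]
width: 0.587
M [ -0.4 -14.1  14.2] low [ -0.4 -45.1   0.2] high [-0.4 17.  28.1] tilt 24.2 F [ 2.3 14.4  3.3]
```

```bash
python3 -m inch '{"dp":[[0,-0.003,-0.0243],[0,-0.003,-0.0243],[0,-0.003,-0.0243],[0,0,0],[0,0,0]],"turn":[[-0.0894,0.0056,0],[-0.0894,0.0056,0],[-0.0894,0.0056,0],[0,0,0],[0,0,0]],"hand":[0.45,0.45,0.45,0.45,0.45]}'; python3 -c "from st import st;st()"
```

```text
time: 19.35
position: [630.2, -149.3, 48.8]
eef_rot: [0.994, -0.03, 0.003, -0.105]
contact_force: [1.9, 15.0, 0.0]
width: 0.59
M [ -0.7 -12.    7.2] low [ -0.6 -45.2   0.1] high [-0.7 21.3 14.2] tilt 12.0 F [ 1.9 15.   0. ]
```

```bash
python3 -m inch '{"dp":[[0,-0.003,-0.0243],[0,-0.004,-0.0243],[0,0,0],[0,0,0]],"turn":[[-0.0894,0.0056,0],[-0.0894,0.0056,0],[0,0,0],[0,0,0]],"hand":[0.45,0.45,0.45,0.45]}'; python3 -c "from st import st;st()"
```

```text
time: 19.68
position: [630.2, -150.2, 43.6]
eef_rot: [0.999, -0.031, 0.0, -0.034]
contact_force: [0.8, 15.1, -0.2]
width: 0.582
M [ -0.6 -11.7   2.1] low [ -0.5 -45.6  -0.2] high [-0.7 22.3  4.4] tilt 3.9 F [ 0.8 15.1 -0.2]
```

```bash
python3 -m inch '{"dp":[[0,-0.004,-0.021],[0,0,0],[0,0,0]],"turn":[[-0.0867,0.0056,0],[0,0,0],[0,0,0]],"hand":[0.45,0.45,0.45]}'; python3 -c "from st import st;st()"
```

```text
time: 19.93
position: [630.2, -151.0, 41.3]
eef_rot: [1.0, -0.031, -0.001, -0.0]
contact_force: [0.7, 15.5, -1.2]
width: 0.588
M [ -0.6 -11.9  -0.2] low [ -0.5 -45.9  -0.2] high [-0.6 22.1 -0.2] tilt 0.0 F [ 0.7 15.5 -1.2]
```

Level, with the free edge inside the +y lips. Ease back toward the middle (about 12 mm), watching the force balance.

```bash
python3 -m inch '{"dp":[[0.001,0.02,0],[0.001,0.02,0],[0.001,0.02,0],[0.001,0.02,0],[0,0,0],[0,0,0]],"turn":[[0,0,0],[0,0,0],[0,0,0],[0,0,0],[0,0,0],[0,0,0]],"hand":[0.45,0.45,0.45,0.45,0.45,0.45]}'; python3 -c "from st import st;st()"
python3 -m inch '{"dp":[[0.001,0.02,0],[0.001,0.02,0],[0,0,0],[0,0,0]],"turn":[[0,0,0],[0,0,0],[0,0,0],[0,0,0]],"hand":[0.45,0.45,0.45,0.45]}'; python3 -c "from st import st;st()"
```

```text
time: 20.43
position: [630.6, -144.2, 41.4]
eef_rot: [1.0, -0.031, -0.0, -0.0]
contact_force: [0.9, 10.6, -1.2]
width: 0.585
M [-0.5 -5.  -0.1] low [ -0.5 -39.   -0.1] high [-0.5 29.  -0.1] tilt 0.0 F [ 0.9 10.6 -1.2]
time: 20.77
position: [630.9, -141.0, 41.5]
eef_rot: [1.0, -0.031, -0.0, 0.0]
contact_force: [-0.2, 5.0, -2.7]
width: 0.582
M [-0.5 -1.8 -0. ] low [ -0.5 -35.8  -0. ] high [-0.5 32.2 -0. ] tilt -0.0 F [-0.2  5.  -2.7]
```

```bash
python3 -m inch '{"dp":[[0.001,0.02,0],[0,0,0],[0,0,0]],"turn":[[0,0,0],[0,0,0],[0,0,0]],"hand":[0.45,0.45,0.45]}'; python3 -c "from st import st;st()"
```

```text
time: 21.02
position: [631.0, -139.4, 41.5]
eef_rot: [1.0, -0.031, -0.0, 0.0]
contact_force: [-1.4, 1.9, -3.6]
width: 0.581
M [-0.5 -0.2  0. ] low [ -0.5 -34.2   0. ] high [-0.5 33.8 -0. ] tilt -0.0 F [-1.4  1.9 -3.6]
```

```bash
python3 -m inch '{"dp":[[0.001,0.012,-0.005],[0,0,0],[0,0,0]],"turn":[[0,0,0],[0,0,0],[0,0,0]],"hand":[0.45,0.45,0.45]}'; python3 -c "from st import st;st()"
```

```text
time: 21.27
position: [631.1, -138.4, 41.3]
eef_rot: [1.0, -0.032, -0.0, 0.0]
contact_force: [-3.6, 1.3, 2.7]
width: 0.585
M [-0.4  0.8 -0.2] low [ -0.4 -33.2  -0.2] high [-0.4 34.8 -0.2] tilt -0.0 F [-3.6  1.3  2.7]
```

Forces nearly balanced. Release gently, then check before withdrawing.

```bash
python3 -m inch '{"dp":[[0,0,0.002],[0,0,0],[0,0,0],[0,0,0]],"turn":[[0,0,0],[0,0,0],[0,0,0],[0,0,0]],"hand":[0.6,0.66,0.72,0.72]}' 20; python3 -m inch '{"dp":[[0,0,0.02],[0,0,0.05],[0,0,0.1],[0,0,0.2],[0,0,0.3],[0,0,0.3],[-0.05,-0.1,0.3],[-0.05,-0.15,0.1],[-0.05,-0.15,0],[-0.05,-0.15,0],[0,0,0],[0,0,0]],"turn":[[0,0,0],[0,0,0],[0,0,0],[0,0,0],[0,0,0],[0,0,0],[0,0,0],[0,0,0],[0,0,0],[0,0,0],[0,0,0],[0,0,0]],"hand":[0.75,0.75,0.75,0.75,0.75,0.75,0.75,0.75,0.75,0.75,0.75,0.75]}'
python3 - <<'E'
from h import *
import pickle
s=sensors.observe();w=camera("wrist")[:,:,::-1];cv2.imwrite("pics/w10.png",w);pickle.dump({k:np.array(v) for k,v in s.items()},open("w10.pkl","wb"))
sc=camera("scene")[:,:,::-1];cv2.imwrite("pics/s10.png",sc)
v=np.zeros((600,800,3),np.uint8);v[:250,:400]=cv2.resize(w,(400,250));v[250:600,:400]=cv2.resize(sc[120:295,210:410],(400,350));v[:600,400:]=cv2.resize(w[0:260,260:433],(400,600))
cv2.imwrite("pics/v10.png",v)
E
```

```text
time: 21.6
position: [631.8, -138.5, 41.6]
eef_rot: [1.0, -0.031, 0.001, 0.0]
contact_force: [-0.2, 0.9, 0.4]
width: 0.72
time: 22.6
position: [610.1, -194.3, 177.1]
eef_rot: [0.999, -0.032, -0.001, 0.0]
contact_force: [1.0, 0.1, 0.2]
width: 0.751
```

View pics/v10.png

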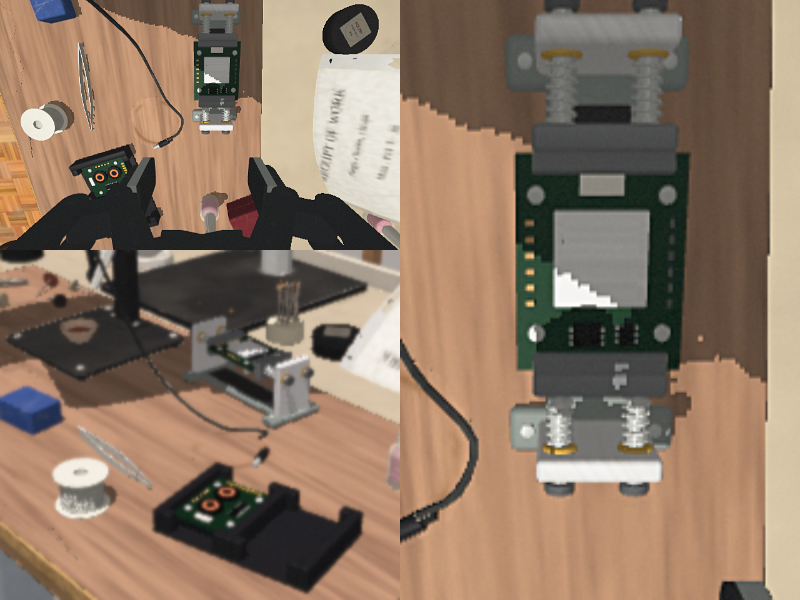

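The picture shows the board in both jaws, level and with the shield up. The coil board is in its nest, and the bystanders look unmoved. A last numeric check follows.

Run:
```python
from h import *
import pickle
s=pickle.load(open("w10.pkl","rb"));C=cam("wrist",s)
Hy=np.array([.063,.998,0]);Hx=np.array([.998,-.063,0]);seat=np.array([630,-138.8,50.])
def f(u,v,z): d=onz(C,(260+(u-400)/2.312,v/2.308),z)-seat;return np.round([d@Hx,d@Hy],1)
for n,z,L in(("holes",51.5,[(536,195),(667,195),(537,333),(662,333)]),("shield",54,[(553,210),(648,210),(648,307),(553,307)]),("board sides",51.5,[(516,260),(685,260)]),("jaw+ tops",58,[(532,150),(677,150)]),("jaw- tops",58,[(535,372),(667,372)]),("post+",64,[(537,27),(684,27)]),("post-",64,[(537,470),(661,470)])):
    X=np.array([f(*p,z) for p in L]);print(n,X.tolist(),"mean",X.mean(0).round(1))
C=cam("wrist",s)
a=cv2.imread("pics/top0.png");b=camera("top")[:,:,::-1];d=cv2.absdiff(a,b).max(2)
for n,(x,y) in dict(varnish=(400,180),spool=(322,290),wax=(247,266),twz=(300,260),coil=(367,252)).items(): print(n,np.percentile(d[y-9:y+10,x-12:x+13],95))
```

```text
holes [[-20.5, 21.2], [20.5, 21.0], [-20.5, -22.1], [20.6, -22.2]] mean [ 0.  -0.5]
shield [[-15.2, 16.6], [14.4, 16.6], [15.4, -13.4], [-15.2, -13.4]] mean [-0.1  1.6]
board sides [[-27.1, 1.3], [27.1, 1.2]] mean [0.  1.2]
jaw+ tops [[-21.6, 34.0], [22.1, 33.9]] mean [ 0.2 34. ]
jaw- tops [[-21.1, -33.9], [21.8, -34.0]] mean [  0.3 -34. ]
post+ [[-19.9, 66.2], [21.7, 66.1]] mean [ 0.9 66.2]
post- [[-20.6, -65.5], [20.3, -65.6]] mean [ -0.2 -65.6]
varnish 45.0
spool 144.0
wax 68.0
twz 52.299999999999955
coil 58.0
```

Run:
```python
from h import *
import pickle
from rig import workorder
C=cam("wrist",pickle.load(open("w10.pkl","rb")))
print("spool",onz(C,(63,198),32).round(),"tweezers",onz(C,(128,72),4).round(),onz(C,(146,202),4).round())
print(sensors.observe()["contact_force"].round(1));print(workorder.job_done())
```

```text
spool [ 387. -194.   32.] tweezers [450. -95.   4.] [ 441. -210.    4.]
[ 0.   0.3 -0.2]
the job is handed in; nothing more can be done
None
```

The shielded control board is mounted in the spring holder, level and component side up, and the job is handed in at about 23 s of the 48 s allowed. I lifted it from the tray by its short edges, put it down, and took it again across its long edges. I then pushed it tilted into the −y jaw (about 15 mm back, 15 N), levelled it, eased it back to the middle and let go.

**Mounted position:** The last wrist view puts the board within 0.3 mm of the middle of the grooves across their width. Along the line of the jaws, the board's holes read −0.5 mm from centre and its shield +1.6 mm. Both jaws sit symmetrically at ±34 mm, so I take that disagreement as reading error.

**Other items:**
- **Spool and tweezers:** measured at their first positions within 1–2 mm; I read these by hand from the picture.
- **Coil board, varnish and wax:** I judged these only by eye in the last pictures. The coil board is still in its nest and the others look unmoved.
- **Failed check:** comparing top-camera pictures from before and after gave large differences at every item, worst at the spool. I put this down to the arm and its shadow, and did not confirm it.

The gripper was clear of everything, with near-zero contact force, at hand-in.

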